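# Find the unlatched hatch and push it open

### The job

Somebody left one of the four identical hatch covers on the grey parts box unlatched: with shut fingers press gently on the ribbed rubber pad of each in turn until you find the one that rocks, then push its pad down to its stop and leave the hatch standing open, so that the nuts inside can be got at. Only touch and push, never hard enough to dent a cover, and leave the spanner, the pliers and the marker lying where they are.

Things in the scene. Friction and masses are not known exactly. Their poses are not given: they have to be found in the camera images.
- parts_box: flat hollow grey steel box, fixed, 246 (x) x 226 (y) x 75 mm high; origin at the centre of its underside on the bench, x from its front (robot side) to its back, y to its left, z up. Four identical aluminium hatch covers, 90 x 80 x 4 mm, lie flush in 93 x 83 mm openings of its top, 2 x 2, pitch 112 (x) and 102 mm (y); each has a ribbed black rubber pad near its front, 36 x 52 mm, 1.5 mm high; 65 mm free below
- hatch_1 (a point): press point of the front left cover (seen from the box's front): centre of its rubber pad, on the pad's top (76.5 mm above the bench), 20 mm in front of the cover's centre; fixed to the box, axes as the box's. Every cover pivots about y, 25 mm behind its centre, under two small rivets. Three are latched: their pads give only 1 to 2 mm under 5 to 10 N and spring back. The other, in any place, dips under 2 to 4 N.
- hatch_2 (a point): press point of the front right cover (seen from the box's front): centre of its rubber pad, on the pad's top (76.5 mm above the bench), 20 mm in front of the cover's centre; fixed to the box, axes as the box's.
- hatch_3 (a point): press point of the back left cover (seen from the box's front): centre of its rubber pad, on the pad's top (76.5 mm above the bench), 20 mm in front of the cover's centre; fixed to the box, axes as the box's.
- hatch_4 (a point): press point of the back right cover (seen from the box's front): centre of its rubber pad, on the pad's top (76.5 mm above the bench), 20 mm in front of the cover's centre; fixed to the box, axes as the box's.
- loose_hatch (a joint): angle of the one unlatched cover, wherever it sits: 0 shut and flush, grows as its front end is pushed down; range -0.06 to the stop at 0.78 rad, where a finger pushed straight down at the press point has gone down 30 to 45 mm. Stiff on its pivot: it stays at any angle where it is left
- spanner_14: steel combination spanner, 197 x 29 x 8 mm, lying left of the box; a bystander, not to be disturbed; origin under its centre, its long axis is y
- pliers: pliers with red grips, 157 x 55 x 14 mm, lying right of the box; a bystander, not to be disturbed; origin under its centre, its long axis is y
- marker: white marker pen with yellow cap, 125 mm long, 15 mm thick, lying in front of the box; a bystander, not to be disturbed; origin under its centre, its long axis is y

How it is judged:
On the way:
1. the unlatched hatch has been pressed and has rocked (value of joint loose_hatch above 0.06 rad), for 0.05 s.
At the end, for the whole second after the job is handed in: the unlatched hatch stands open by more than 0.62 rad (stop at 0.78) and is at rest; spanner, pliers and marker lie within 20 mm of where they were (value of joint loose_hatch above 0.62 rad and velocity of joint loose_hatch between -0.05 and 0.05 rad/s and distance of each of spanner_14, pliers, marker from where it was at the start of the episode below 0.02 m); the robot touches nothing.
It fails at once if something is pressed harder than 50 N (contact force between the fingers and anything else above 50 N).
It fails at once if the spanner, pliers or marker is shifted or lifted by more than 20 mm (distance of any of spanner_14, pliers, marker from where it was at the start of the episode above 0.02 m).
It also fails if it takes over 42 s, if anything falls off the work surface, if the arm or the gripper's body presses on something with over 40 N, if the wrist force passes 120 N, or if a joint passes its speed limit or range.

### The arm

A 7-joint arm with a two-finger parallel gripper is mounted at the origin on a cart in front of the work surface, level with it; the furniture and walls round the work are solid. World frame = base frame: x ahead of the robot, y to its left, z up, the work surface at z = 0. Lengths are in m, angles in rad, forces in N, time in s.
With the tool pointing down it reaches from about 0.375 to 0.925 m from the base axis. Payload 3.1 kg.
Tool frame: the origin (TCP) lies at the centre of the arm's flange, where the gripper is bolted on; the fingertips stand 173 mm ahead of it and the grasp point (between the pads) lies 155 mm ahead of it; x points along the fingers, y is the direction in which the jaws open and shut, and the axes are right-handed (so a half turn about x gives the same grasp; the last joint's range is limited). The gripper opens to 85 mm and grips with 20 to 120 N. Pads are 22 mm wide; open, the fingers measure 114 mm over their backs; the gripper's body (76 mm by 85 mm) begins 54 mm behind the grasp point. The pads swing forward as they close: fully open they stand 13 mm farther back than shut.
Start: joints at [1.145, 0.383, 0.044, 1.598, -0.018, 1.161, -0.05], TCP at [0.209, -0.615, 0.405] pointing down, gripper open.
Joint ranges: [-2.61, 2.61], [-0.41, 2.15], [-1.48, 1.57], [0, 2.5], [-1.57, 4.71], [0.05, 1.97], [-2.85, 2.85]. Speed limits (rad/s): [2.79, 2.79, 3.14, 3.14, 3.14, 3.14, 3.14].

### API

Orientations are given as a rotation vector (axis times angle).
In Python, from bench import manip, vision, order gives the robot as it stands.
- The arm moves only by the shell command python3 -m creep 'ROWS' [OPENING] [FORCE]. ROWS is JSON, a list of rows, each an object with "slide": the shift along the tool's x, y, z in mm, a list of three; "rotation": the turn, a rotation vector about the tool's x, y, z in rad, a list of three. In form: [{"slide": [x, y, z], "rotation": [wx, wy, wz]}, ...]. A call has exactly 8 rows; each row is the pose to reach, as a shift and turn from the pose commanded when the call began, along the tool's axes at that moment; what a row does not reach only later rows make up. A row lasts 1/10 s, in which the tool goes at most 50 mm and 8.59 degrees, less where a joint would pass 70% of its speed; a pose out of reach is approached as far as the arm can. A call with a gripper value outside its range is refused whole. OPENING is the gripper command: -1 is shut, 1 is fully open, values between are in proportion, set as the call begins (- or left out, the last holds). The fingers move at their own pace and stop on an object; FORCE is the grip in N (left out, the last holds). Time passes only in rows, so rows that repeat a pose let the fingers close, or fill a call up. It gives the time, the measured TCP pose, the force and the opening at its end, in the units of the state.
- manip.get_state(): the state, without advancing time (a new reading comes with each control period).
- vision.read_camera(name): name is "scene" or "top" or "wrist"; returns (picture, depth): 384x512x3 uint8, blue, green, red; 384x512 float32, m along the optical axis (not along the pixel's ray), 0 where there is no reading.
- vision.camera_info(name): a dict with "vfov" (degrees; the focal length in pixels is half the picture's height over the tangent of half this angle, whatever the lens; pixels are square), "cx", "cy" (the principal point, pixels), "camera_from_world" (4x4, takes a point from world to camera coordinates); the wrist camera has in their place "T_tool_cam" (4x4, takes a point from camera to tool coordinates, whose origin is the TCP and whose axes are the tool frame's). Camera axes: x right, y up, looking along -z (the intrinsics and any distortion apply to the point x, -y, -z); pixel columns grow to the right and rows downward; lengths in m; the calibration is good to about 2 mm. A picture is of the moment at which its call begins: read the wrist's pose just before it. camera_info takes no time and is no camera call.
- order.close_job(): hands the job in, once; it reports no verdict.
The state is a dict: "clock": time; "qpos": joint angles; "joint_vel": joint speeds; "effort": joint torques, N m; "ee_pos": TCP position; "tcp_rot": TCP orientation; "force": force on the tool from outside, world axes, zero at the start; "torque": the same for the moment, N m; "width": finger opening in m.
Only numpy, scipy, OpenCV 4.12 (cv2) and the standard library are available. Lean on these libraries where they do the work, as an engineer would, in place of code of your own. Each camera call takes 0.05 s, during which the arm holds its last target.

## Working session

There is one attempt and no reset: what is moved stays moved. The work goes in short steps, Python scripts to look and compute and a shell command to move; the robot and the scene stay as the last step left them, time stands still between calls to the robot, and variables do not carry over. Pictures are saved under pics/ and viewed, and the job is handed in when it is done.

```bash
ls; mkdir -p pics; python3 - <<'E'
from bench import manip, vision, order
import cv2
s=manip.get_state();print(s)
for n in("scene","top"):
    p,d=vision.read_camera(n);cv2.imwrite(f"pics/{n}0.png",p)
    import numpy as np; np.save(f"pics/{n}0.npy",d)
    print(n,vision.camera_info(n))
print(vision.camera_info("wrist"))
E
```

```text
pics
{'clock': 0.0, 'qpos': array([ 1.14518925,  0.38385842,  0.0438176 ,  1.59959865, -0.01790037,
        1.16117401, -0.04991021]), 'joint_vel': array([ 0.00019018,  0.00139805,  0.0005453 , -0.00108886,  0.00036036,
       -0.00010712, -0.00011421]), 'effort': array([ 6.25780558e-05, -4.33461428e+01,  1.02458965e+00, -2.49516034e+01,
        1.06094516e-02,  1.14281627e-02,  7.43271215e-06]), 'ee_pos': array([ 0.20914727, -0.61491485,  0.40325972]), 'tcp_rot': array([ 2.04441412,  0.34098445, -2.04558791]), 'force': array([ 0.05623761, -0.62039804,  0.99474816]), 'torque': array([-0.03947102, -0.01852216,  0.01685919]), 'width': 0.08530085891523981}
scene {'vfov': 43.2447862146351, 'cx': 250.4316951675198, 'cy': 195.73397726237235, 'camera_from_world': array([[-0.78204676, -0.62320909, -0.00364492,  0.41991728],
       [ 0.45912911, -0.58008278,  0.67283314, -0.25955015],
       [-0.42143009,  0.52451349,  0.73978529, -0.96573319],
       [ 0.        ,  0.        ,  0.        ,  1.        ]])}
top {'vfov': 56.739813643338216, 'cx': 260.3721736183475, 'cy': 190.96294784563995, 'camera_from_world': array([[ 0.02844095, -0.99909877, -0.03150811,  0.03387888],
       [ 0.99685867,  0.02601808,  0.07480549, -0.53968943],
       [-0.07391829, -0.03353667,  0.99670025, -0.898923  ],
       [ 0.        ,  0.        ,  0.        ,  1.        ]])}
{'vfov': 65.24240882637312, 'cx': 249.969716505923, 'cy': 191.4469487844473, 'T_tool_cam': array([[-8.66730878e-04,  2.87285894e-01, -9.57844488e-01,
         2.99305831e-02],
       [ 9.99999112e-01,  1.21824165e-03, -5.39488897e-04,
         6.55462083e-04],
       [ 1.01189850e-03, -9.57844106e-01, -2.87286695e-01,
        -7.31516956e-02],
       [ 0.00000000e+00,  0.00000000e+00,  0.00000000e+00,
         1.00000000e+00]])}
```

View pics/top0.png

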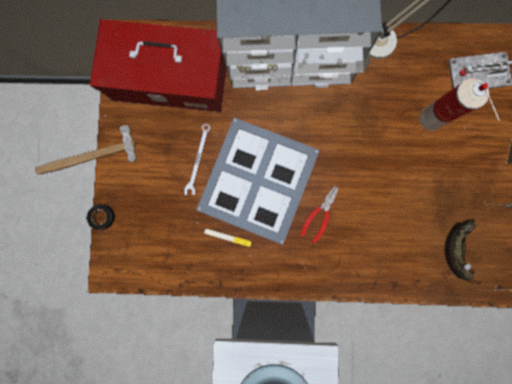

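View pics/scene0.png

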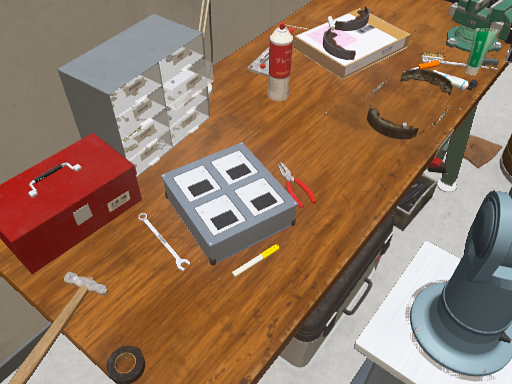

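The top view shows the box rotated about 20° at (258,181), with pads at about (243,163), (284,174), (228,201) and (267,210). The spanner is to its left, the pliers to its right and the marker in front. Next I'll measure the pads in both views.

```bash
cat > h.py <<'E'
import numpy as np, cv2
from bench import vision
def ray(n,u,v):
    i=vision.camera_info(n);f=192/np.tan(np.radians(i['vfov']/2));M=i['camera_from_world']
    d=np.array([(u-i['cx'])/f,-(v-i['cy'])/f,-1.]);R=M[:3,:3];return -R.T@M[:3,3],R.T@d
def onz(n,u,v,z):
    o,d=ray(n,u,v);return o+d*(z-o[2])/d[2]
def proj(n,P):
    i=vision.camera_info(n);f=192/np.tan(np.radians(i['vfov']/2));M=i['camera_from_world']
    c=M[:3,:3]@np.asarray(P)+M[:3,3];return i['cx']-f*c[0]/c[2],i['cy']+f*c[1]/c[2]
E
python3 - <<'E'
from h import *
for n,roi in(("top",(195,115,325,245)),("scene",(160,140,300,262))):
    p=cv2.imread(f"pics/{n}0.png");d=np.load(f"pics/{n}0.npy");g=p.max(2)
    x0,y0,x1,y1=roi
    m=np.zeros(g.shape,np.uint8);m[y0:y1,x0:x1]=(g[y0:y1,x0:x1]<75)*255
    k,l,st,c=cv2.connectedComponentsWithStats(m)
    out=[]
    for i in range(1,k):
        if 100<st[i,4]<800:
            u,v=c[i];P=onz(n,u,v,.0765);o,r=ray(n,u,v);Q=o+r*d[int(round(v)),int(round(u))]
            out.append(P);print(n,c[i].round(1),st[i,4],P.round(4),'depth pt',Q.round(4))
    out=np.array(out);print('mean',out.mean(0)); 
    D=np.linalg.norm(out[:,None]-out[None],axis=2);print(D.round(3))
E
```

```text
top [243.7 158.5] 220 [0.6131 0.0899 0.0765] depth pt [0.6132 0.0899 0.076 ]
top [282.5 173.6] 223 [ 0.5781 -0.006   0.0765] depth pt [ 0.5779 -0.0059  0.0779]
top [226.6 201. ] 227 [0.5077 0.1281 0.0765] depth pt [0.5077 0.1281 0.0761]
top [265.7 216.4] 230 [0.4731 0.0322 0.0765] depth pt [0.4731 0.0322 0.0785]
mean [0.54299333 0.06105396 0.0765    ]
[[0.    0.102 0.112 0.151]
 [0.102 0.    0.151 0.112]
 [0.112 0.151 0.    0.102]
 [0.151 0.112 0.102 0.   ]]
scene [239.3 171.1] 105 [ 0.5746 -0.0052  0.0765] depth pt [ 0.5733 -0.0037  0.0785]
scene [263.8 201.3] 201 [0.4702 0.0351 0.0765] depth pt [0.4708 0.0342 0.0753]
scene [221.9 222. ] 114 [0.5049 0.1389 0.0765] depth pt [0.5056 0.1382 0.0753]
mean [0.51657503 0.0562642  0.0765    ]
[[0.    0.112 0.16 ]
 [0.112 0.    0.11 ]
 [0.16  0.11  0.   ]]
```

```bash
cat >> h.py <<'E'
from bench import manip
from scipy.spatial.transform import Rotation as Ro
H={1:(.5077,.1281),2:(.4731,.0322),3:(.6131,.0899),4:(.5781,-.006)}
YAW=np.arctan2(.0899-.1281,.6131-.5077)
def go(h,tipz,off=0):
    """delta in current tool axes from measured pose to tip over hatch h"""
    s=manip.get_state();R=Ro.from_rotvec(s['tcp_rot']);p=s['ee_pos']
    t=np.array([*H[h],tipz+.173]);
    # goal: x down, y along box +-y (the nearer)
    best=None
    for sg in(1,-1):
        y=sg*np.array([-np.sin(YAW),np.cos(YAW),0]);x=np.array([0,0,-1.]);G=Ro.from_matrix(np.c_[x,y,np.cross(x,y)])
        r=(R.inv()*G).as_rotvec()
        if best is None or np.linalg.norm(r)<np.linalg.norm(best):best=r
    print('t',round(s['clock'],2),'pos',p.round(4),'tip z',round(p[2]-.173,4),'F',s['force'].round(1),'w',round(s['width'],3))
    print('hatch',h,'slide mm',(R.inv().apply(t-p)*1000).round(1),'rot',best.round(3),'q',s['qpos'].round(2))
E
python3 - <<'E'
from h import *
print(Ro.from_rotvec(manip.get_state()['tcp_rot']).as_matrix().round(3))
for h in(1,2,3,4): go(h,.15)
E
```

```text
[[-0.001  0.322 -0.947]
 [ 0.002 -0.947 -0.322]
 [-1.    -0.002  0.   ]]
t 0.1 pos [ 0.2091 -0.615   0.4034] tip z 0.2304 F [ 0.2  0.7 -0.4] w 0.085
hatch 1 slide mm [  81.8 -607.2 -521.9] rot [0.676 0.001 0.002] q [ 1.15  0.38  0.04  1.6  -0.02  1.16 -0.05]
t 0.1 pos [ 0.2091 -0.615   0.4034] tip z 0.2304 F [ 0.2  0.7 -0.4] w 0.085
hatch 2 slide mm [  81.6 -527.5 -458.3] rot [0.676 0.001 0.002] q [ 1.15  0.38  0.04  1.6  -0.02  1.16 -0.05]
t 0.1 pos [ 0.2091 -0.615   0.4034] tip z 0.2304 F [ 0.2  0.7 -0.4] w 0.085
hatch 3 slide mm [  81.6 -537.1 -609.4] rot [0.676 0.001 0.002] q [ 1.15  0.38  0.04  1.6  -0.02  1.16 -0.05]
t 0.1 pos [ 0.2091 -0.615   0.4034] tip z 0.2304 F [ 0.2  0.7 -0.4] w 0.085
hatch 4 slide mm [  81.4 -457.6 -545.4] rot [0.676 0.001 0.002] q [ 1.15  0.38  0.04  1.6  -0.02  1.16 -0.05]
```

```bash
python3 -m creep '[{"slide":[0,-30,-26],"rotation":[0.05,0,0]},{"slide":[0,-65,-56],"rotation":[0.1,0,0]},{"slide":[0,-100,-86],"rotation":[0.15,0,0]},{"slide":[0,-135,-116],"rotation":[0.2,0,0]},{"slide":[0,-170,-146],"rotation":[0.25,0,0]},{"slide":[0,-205,-176],"rotation":[0.3,0,0]},{"slide":[0,-235,-202],"rotation":[0.34,0,0]},{"slide":[0,-265,-228],"rotation":[0.38,0,0]}]' -1 20; python3 -c "
from h import *
go(2,.15)"
```

```text
clock: 0.9
ee_pos: [0.34, -0.2891, 0.4043]
tcp_rot: [-2.194, 0.058, 2.195]
force: [0.1, 0.1, -1.1]
width: -0.0
t 0.9 pos [ 0.34   -0.2891  0.4043] tip z 0.2313 F [ 0.1  0.1 -1.1] w -0.0
hatch 2 slide mm [  81.3 -327.9 -115.9] rot [0.294 0.001 0.   ] q [ 0.77  0.   -0.16  2.06  0.    1.08 -1.01]
```

```bash
python3 -m creep '[{"slide":[0,-45,-16],"rotation":[0.05,0,0]},{"slide":[0,-90,-32],"rotation":[0.1,0,0]},{"slide":[10,-135,-48],"rotation":[0.15,0,0]},{"slide":[20,-180,-64],"rotation":[0.2,0,0]},{"slide":[40,-225,-80],"rotation":[0.25,0,0]},{"slide":[60,-270,-96],"rotation":[0.29,0,0]},{"slide":[75,-305,-108],"rotation":[0.294,0,0]},{"slide":[81,-328,-116],"rotation":[0.294,0,0]}]' -1 20; python3 -c "
from h import *
go(2,.0785)"
```

```text
clock: 1.7
ee_pos: [0.4723, 0.034, 0.3219]
tcp_rot: [-2.032, 0.35, 2.039]
force: [-0.1, -0.5, -0.1]
width: 0.0001
t 1.7 pos [0.4723 0.034  0.3219] tip z 0.1489 F [-0.1 -0.5 -0.1] w 0.0
hatch 2 slide mm [70.4  1.4 -1.5] rot [0.006 0.003 0.001] q [ 0.34  0.19 -0.54  2.06  0.12  0.92 -2.17]
```

```bash
python3 -m creep '[{"slide":[20,1.4,-1.5],"rotation":[0,0,0]},{"slide":[40,1.4,-1.5],"rotation":[0,0,0]},{"slide":[55,1.4,-1.5],"rotation":[0,0,0]},{"slide":[62,1.4,-1.5],"rotation":[0,0,0]},{"slide":[66,1.4,-1.5],"rotation":[0,0,0]},{"slide":[67,1.4,-1.5],"rotation":[0,0,0]},{"slide":[67,1.4,-1.5],"rotation":[0,0,0]},{"slide":[67,1.4,-1.5],"rotation":[0,0,0]}]' -1 20; python3 - <<'E'
from h import *
go(2,.0765)
p,d=vision.read_camera("top");cv2.imwrite("pics/top1.png",cv2.resize(p[100:260,180:340],None,fx=3.5,fy=3.5))
p,d=vision.read_camera("scene");cv2.imwrite("pics/sc1.png",cv2.resize(p[100:280,150:330],None,fx=3.3,fy=3.3))
E
```

```text
clock: 2.5
ee_pos: [0.4741, 0.0286, 0.2574]
tcp_rot: [-2.035, 0.355, 2.031]
force: [0.2, -0.4, 0.4]
width: -0.0002
t 2.5 pos [0.4741 0.0286 0.2574] tip z 0.0844 F [ 0.2 -0.4  0.4] w -0.0
hatch 2 slide mm [ 7.9 -3.1  2.2] rot [ 0.001 -0.002  0.   ] q [ 0.31  0.3  -0.5   2.11  0.2   0.78 -2.24]
```

View pics/sc1.png

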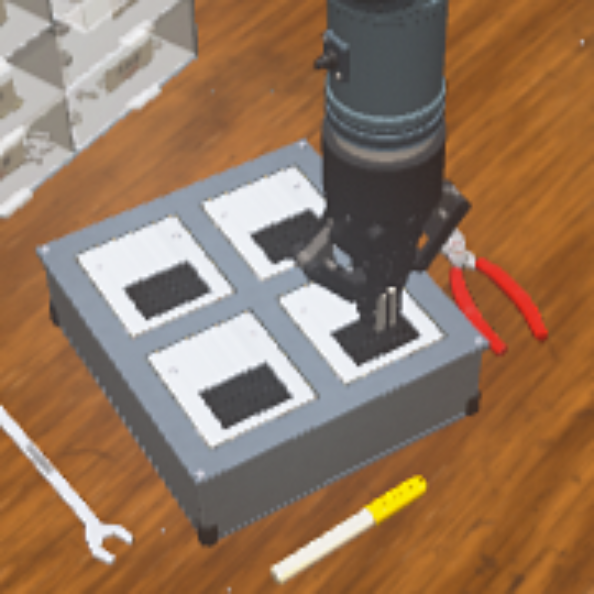

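The shut fingers stand about 8 mm above the pad of hatch 2, at about (385,325) in the crop. Now I'll press in small steps.

```bash
python3 -m creep '[{"slide":[3,-3,2],"rotation":[0,0,0]},{"slide":[5,-3,2],"rotation":[0,0,0]},{"slide":[6,-3,2],"rotation":[0,0,0]},{"slide":[7,-3,2],"rotation":[0,0,0]},{"slide":[7.5,-3,2],"rotation":[0,0,0]},{"slide":[8,-3,2],"rotation":[0,0,0]},{"slide":[8.5,-3,2],"rotation":[0,0,0]},{"slide":[8.5,-3,2],"rotation":[0,0,0]}]' -1 20; python3 -c "
from h import *
go(2,.0765)"
```

```text
clock: 3.4
ee_pos: [0.4728, 0.0323, 0.2487]
tcp_rot: [-2.033, 0.356, 2.034]
force: [-2.7, 1.1, 6.6]
width: 0.0002
t 3.4 pos [0.4728 0.0323 0.2487] tip z 0.0757 F [-2.7  1.1  6.6] w 0.0
hatch 2 slide mm [-0.8 -0.  -0.3] rot [ 0.002  0.001 -0.001] q [ 0.3   0.31 -0.5   2.11  0.22  0.76 -2.26]
```

```bash
python3 -m creep '[{"slide":[0.3,0,0],"rotation":[0,0,0]},{"slide":[0.6,0,0],"rotation":[0,0,0]},{"slide":[1,0,0],"rotation":[0,0,0]},{"slide":[1,0,0],"rotation":[0,0,0]},{"slide":[1,0,0],"rotation":[0,0,0]},{"slide":[1,0,0],"rotation":[0,0,0]},{"slide":[1,0,0],"rotation":[0,0,0]},{"slide":[1,0,0],"rotation":[0,0,0]}]' -1 20; python3 -c "
from h import *
go(4,.0915)"
```

```text
clock: 4.2
ee_pos: [0.4728, 0.0324, 0.2482]
tcp_rot: [-2.033, 0.356, 2.034]
force: [-3.9, -0.0, 10.4]
width: 0.0001
t 4.2 pos [0.4728 0.0324 0.2482] tip z 0.0752 F [-3.9 -0.  10.4] w 0.0
hatch 4 slide mm [ -16.4    0.4 -112.1] rot [ 0.002  0.001 -0.001] q [ 0.3   0.32 -0.5   2.11  0.22  0.76 -2.26]
```

Hatch 2 gave only about 1.3 mm at 10 N, so it is latched. Next is hatch 4, behind it.

```bash
python3 -m creep '[{"slide":[-15,0,0],"rotation":[0,0,0]},{"slide":[-16,0,-30],"rotation":[0,0,0]},{"slide":[-16,0,-65],"rotation":[0,0,0]},{"slide":[-16,0,-95],"rotation":[0,0,0]},{"slide":[-14,0,-110],"rotation":[0,0,0]},{"slide":[-10,0,-112],"rotation":[0,0,0]},{"slide":[-8,0,-112],"rotation":[0,0,0]},{"slide":[-8,0,-112],"rotation":[0,0,0]}]' -1 20; python3 -c "
from h import *
go(4,.0765)"
```

```text
clock: 5.0
ee_pos: [0.5767, -0.0053, 0.2541]
tcp_rot: [-2.031, 0.355, 2.037]
force: [0.1, -0.1, -0.1]
width: -0.0003
t 5.0 pos [ 0.5767 -0.0053  0.2541] tip z 0.0811 F [ 0.1 -0.1 -0.1] w -0.0
hatch 4 slide mm [ 4.6  0.2 -1.5] rot [ 0.003  0.003 -0.001] q [ 0.31  0.47 -0.45  1.87  0.26  0.86 -2.19]
```

```bash
python3 -m creep '[{"slide":[2,0,-1],"rotation":[0,0,0]},{"slide":[3,0,-1],"rotation":[0,0,0]},{"slide":[4,0,-1],"rotation":[0,0,0]},{"slide":[4.5,0,-1],"rotation":[0,0,0]},{"slide":[5,0,-1],"rotation":[0,0,0]},{"slide":[5.5,0,-1],"rotation":[0,0,0]},{"slide":[6,0,-1],"rotation":[0,0,0]},{"slide":[6,0,-1],"rotation":[0,0,0]}]' -1 20; python3 -c "
from h import *
go(3,.0915)"
```

```text
clock: 5.8
ee_pos: [0.5792, -0.0062, 0.2496]
tcp_rot: [-2.033, 0.356, 2.033]
force: [-0.9, -0.2, 2.6]
width: -0.0002
t 5.8 pos [ 0.5792 -0.0062  0.2496] tip z 0.0766 F [-0.9 -0.2  2.6] w -0.0
hatch 3 slide mm [ -15.  -101.9    0.7] rot [ 0.001  0.    -0.   ] q [ 0.31  0.48 -0.45  1.87  0.27  0.85 -2.19]
```

Just touching. I'll press 2 mm more.

```bash
python3 -m creep '[{"slide":[0.5,0,0],"rotation":[0,0,0]},{"slide":[1,0,0],"rotation":[0,0,0]},{"slide":[1.5,0,0],"rotation":[0,0,0]},{"slide":[2,0,0],"rotation":[0,0,0]},{"slide":[2,0,0],"rotation":[0,0,0]},{"slide":[2,0,0],"rotation":[0,0,0]},{"slide":[2,0,0],"rotation":[0,0,0]},{"slide":[2,0,0],"rotation":[0,0,0]}]' -1 20; python3 -c "
from h import *
go(3,.0915)"
```

```text
clock: 6.6
ee_pos: [0.5792, -0.0061, 0.2484]
tcp_rot: [-2.033, 0.356, 2.034]
force: [-4.1, -0.8, 8.9]
width: 0.0
t 6.6 pos [ 0.5792 -0.0061  0.2484] tip z 0.0754 F [-4.1 -0.8  8.9] w 0.0
hatch 3 slide mm [ -16.1 -101.8    0.7] rot [ 0.002  0.    -0.001] q [ 0.31  0.48 -0.45  1.87  0.27  0.85 -2.19]
```

Hatch 4 reached 8.9 N at just over 1 mm, so it is latched too. Hatch 3 is next.

```bash
python3 -m creep '[{"slide":[-15,0,0],"rotation":[0,0,0]},{"slide":[-16,-30,0],"rotation":[0,0,0]},{"slide":[-16,-60,1],"rotation":[0,0,0]},{"slide":[-16,-85,1],"rotation":[0,0,0]},{"slide":[-14,-100,1],"rotation":[0,0,0]},{"slide":[-10,-102,1],"rotation":[0,0,0]},{"slide":[-8,-102,1],"rotation":[0,0,0]},{"slide":[-8,-102,1],"rotation":[0,0,0]}]' -1 20; python3 -c "
from h import *
go(3,.0765)"
```

```text
clock: 7.4
ee_pos: [0.6123, 0.0878, 0.2541]
tcp_rot: [-2.031, 0.36, 2.035]
force: [-0.7, -0.6, -0.3]
width: 0.0002
t 7.4 pos [0.6123 0.0878 0.2541] tip z 0.0811 F [-0.7 -0.6 -0.3] w 0.0
hatch 3 slide mm [ 4.6 -2.3 -0. ] rot [-0.001  0.001 -0.003] q [ 0.15  0.54 -0.46  1.77  0.29  0.91 -2.35]
```

```bash
python3 -m creep '[{"slide":[2,-1,0],"rotation":[0,0,0]},{"slide":[3,-1,0],"rotation":[0,0,0]},{"slide":[4,-1,0],"rotation":[0,0,0]},{"slide":[5,-1,0],"rotation":[0,0,0]},{"slide":[6,-1,0],"rotation":[0,0,0]},{"slide":[7,-1,0],"rotation":[0,0,0]},{"slide":[7.5,-1,0],"rotation":[0,0,0]},{"slide":[7.5,-1,0],"rotation":[0,0,0]}]' -1 20; python3 -c "
from h import *
go(3,.0765)"
```

```text
clock: 8.2
ee_pos: [0.6131, 0.0908, 0.2477]
tcp_rot: [-2.033, 0.356, 2.034]
force: [-0.4, -1.3, 1.5]
width: 0.0
t 8.2 pos [0.6131 0.0908 0.2477] tip z 0.0747 F [-0.4 -1.3  1.5] w 0.0
hatch 3 slide mm [-1.8  0.9 -0.3] rot [ 0.001  0.    -0.   ] q [ 0.15  0.55 -0.45  1.77  0.3   0.89 -2.36]
```

At 1.8 mm down there is only 1.5 N, which looks loose. I'll push further, watching the force.

```bash
python3 -m creep '[{"slide":[0.5,0,0],"rotation":[0,0,0]},{"slide":[1,0,0],"rotation":[0,0,0]},{"slide":[1.5,0,0],"rotation":[0,0,0]},{"slide":[2,0,0],"rotation":[0,0,0]},{"slide":[2.5,0,0],"rotation":[0,0,0]},{"slide":[3,0,0],"rotation":[0,0,0]},{"slide":[3,0,0],"rotation":[0,0,0]},{"slide":[3,0,0],"rotation":[0,0,0]}]' -1 20; python3 -c "
from h import *
go(3,.0765)"
```

```text
clock: 9.0
ee_pos: [0.6132, 0.0913, 0.2447]
tcp_rot: [-2.034, 0.354, 2.033]
force: [-0.4, -0.2, -0.2]
width: -0.0001
t 9.0 pos [0.6132 0.0913 0.2447] tip z 0.0717 F [-0.4 -0.2 -0.2] w -0.0
hatch 3 slide mm [-4.8  1.4 -0.3] rot [ 0.002 -0.     0.001] q [ 0.14  0.55 -0.45  1.77  0.3   0.89 -2.36]
```

Hatch 3 is the unlatched one. I'll push it down slowly.

```bash
python3 -m creep '[{"slide":[2,1,0],"rotation":[0,0,0]},{"slide":[5,1,0],"rotation":[0,0,0]},{"slide":[8,1,0],"rotation":[0,0,0]},{"slide":[11,1,0],"rotation":[0,0,0]},{"slide":[14,1,0],"rotation":[0,0,0]},{"slide":[17,1,0],"rotation":[0,0,0]},{"slide":[20,1,0],"rotation":[0,0,0]},{"slide":[20,1,0],"rotation":[0,0,0]}]' -1 20; python3 -c "
from h import *
go(3,.0765)"
```

```text
clock: 9.8
ee_pos: [0.6122, 0.0898, 0.2236]
tcp_rot: [-2.031, 0.357, 2.036]
force: [-0.1, -0.7, 0.0]
width: -0.0003
t 9.8 pos [0.6122 0.0898 0.2236] tip z 0.0506 F [-0.1 -0.7  0. ] w -0.0
hatch 3 slide mm [-25.9  -0.4  -0.8] rot [ 0.001  0.002 -0.001] q [ 0.14  0.58 -0.44  1.78  0.32  0.86 -2.37]
```

```bash
python3 -m creep '[{"slide":[1,0,0],"rotation":[0,0,0]},{"slide":[2,0,0],"rotation":[0,0,0]},{"slide":[3,0,0],"rotation":[0,0,0]},{"slide":[4,0,0],"rotation":[0,0,0]},{"slide":[5,0,0],"rotation":[0,0,0]},{"slide":[5,0,0],"rotation":[0,0,0]},{"slide":[5,0,0],"rotation":[0,0,0]},{"slide":[5,0,0],"rotation":[0,0,0]}]' -1 20; python3 -c "
from h import *
go(3,.0765)"
```

```text
clock: 10.6
ee_pos: [0.6126, 0.0902, 0.2194]
tcp_rot: [-2.033, 0.355, 2.034]
force: [-0.6, -0.0, 0.1]
width: 0.0001
t 10.6 pos [0.6126 0.0902 0.2194] tip z 0.0464 F [-0.6 -0.   0.1] w 0.0
hatch 3 slide mm [-30.1   0.1  -0.5] rot [0.002 0.    0.   ] q [ 0.14  0.59 -0.44  1.78  0.32  0.85 -2.37]
```

```bash
python3 -m creep '[{"slide":[0.5,0,0],"rotation":[0,0,0]},{"slide":[1,0,0],"rotation":[0,0,0]},{"slide":[1.5,0,0],"rotation":[0,0,0]},{"slide":[2,0,0],"rotation":[0,0,0]},{"slide":[2.5,0,0],"rotation":[0,0,0]},{"slide":[3,0,0],"rotation":[0,0,0]},{"slide":[3.5,0,0],"rotation":[0,0,0]},{"slide":[3.5,0,0],"rotation":[0,0,0]}]' -1 20; python3 -c "
from h import *
go(3,.0765)"
```

```text
clock: 11.4
ee_pos: [0.6127, 0.0901, 0.216]
tcp_rot: [-2.033, 0.355, 2.034]
force: [-0.2, 0.1, 0.7]
width: 0.0002
t 11.4 pos [0.6127 0.0901 0.216 ] tip z 0.043 F [-0.2  0.1  0.7] w 0.0
hatch 3 slide mm [-33.5   0.1  -0.4] rot [0.002 0.    0.   ] q [ 0.13  0.59 -0.44  1.78  0.32  0.84 -2.37]
```

```bash
python3 -m creep '[{"slide":[0.5,0,0],"rotation":[0,0,0]},{"slide":[1,0,0],"rotation":[0,0,0]},{"slide":[1.5,0,0],"rotation":[0,0,0]},{"slide":[2,0,0],"rotation":[0,0,0]},{"slide":[2.5,0,0],"rotation":[0,0,0]},{"slide":[3,0,0],"rotation":[0,0,0]},{"slide":[3,0,0],"rotation":[0,0,0]},{"slide":[3,0,0],"rotation":[0,0,0]}]' -1 20; python3 -c "
from h import *
go(3,.0765)"
```

```text
clock: 12.2
ee_pos: [0.6129, 0.0902, 0.2147]
tcp_rot: [-2.034, 0.356, 2.033]
force: [-4.3, -0.3, 9.2]
width: -0.0002
t 12.2 pos [0.6129 0.0902 0.2147] tip z 0.0417 F [-4.3 -0.3  9.2] w -0.0
hatch 3 slide mm [-34.8   0.3  -0.3] rot [ 0.001 -0.    -0.001] q [ 0.13  0.59 -0.44  1.78  0.32  0.84 -2.37]
```

The force rose to 9 N at 34.8 mm down, so it is at the stop. I'll withdraw straight up, then move aside and look.

```bash
python3 -m creep '[{"slide":[-5,0,0],"rotation":[0,0,0]},{"slide":[-20,0,0],"rotation":[0,0,0]},{"slide":[-45,0,0],"rotation":[0,0,0]},{"slide":[-75,0,0],"rotation":[0,0,0]},{"slide":[-105,0,0],"rotation":[0,0,0]},{"slide":[-135,0,0],"rotation":[0,0,0]},{"slide":[-160,0,0],"rotation":[0,0,0]},{"slide":[-170,0,0],"rotation":[0,0,0]}]' -1 20
python3 -m creep '[{"slide":[0,25,25],"rotation":[0,0,0]},{"slide":[0,55,50],"rotation":[0,0,0]},{"slide":[0,85,75],"rotation":[0,0,0]},{"slide":[0,115,90],"rotation":[0,0,0]},{"slide":[0,145,100],"rotation":[0,0,0]},{"slide":[0,175,100],"rotation":[0,0,0]},{"slide":[0,195,100],"rotation":[0,0,0]},{"slide":[0,200,100],"rotation":[0,0,0]}]' -1 20
python3 - <<'E'
from h import *
p,d=vision.read_camera("top");cv2.imwrite("pics/top2.png",cv2.resize(p[100:260,180:350],None,fx=3.5,fy=3.5))
# depth: cover height across hatch3 along box x
c,s=np.cos(YAW),np.sin(YAW)
q,e=vision.read_camera("scene");cv2.imwrite("pics/sc2.png",cv2.resize(q[100:280,150:330],None,fx=3.3,fy=3.3))
for n,D in(("top",d),("scene",e)):
  pts=[]
  vs,us=np.mgrid[100:280,150:340]
  for u,v in zip(us.ravel(),vs.ravel()):
    z=D[v,u]
    if z>0:
        o,r=ray(n,u,v);P=o+r*z
        w=P[:2]-np.array(H[3]);a=c*w[0]+s*w[1];b=-s*w[0]+c*w[1]
        if abs(b)<22 /1000 and -.026<a<.06: pts.append((a,P[2]))
  pts=np.array(pts)
  m=(pts[:,0]<.03)&(pts[:,0]>-.0) if len(pts) else []
  if len(pts):
    for lo in np.arange(-.03,.06,.01):
      k=(pts[:,0]>=lo)&(pts[:,0]<lo+.01)
      if k.any(): print(n,round(lo+.005,3),round(np.median(pts[k,1]),4),k.sum())
E
```

```text
clock: 13.0
ee_pos: [0.6136, 0.0904, 0.3871]
tcp_rot: [-2.038, 0.353, 2.027]
force: [0.5, 0.3, -0.3]
width: -0.0002
clock: 13.8
ee_pos: [0.4494, -0.0668, 0.3824]
tcp_rot: [-2.029, 0.361, 2.033]
force: [-0.2, -0.5, -1.1]
width: -0.0001Traceback (most recent call last):
  File "<stdin>", line 12, in <module>
  File "h.py", line 4, in ray
    i=vision.camera_info(n);f=192/np.tan(np.radians(i['vfov']/2));M=i['camera_from_world']
ValueError: time passes only in moves, steps and waits
```

View pics/top2.png

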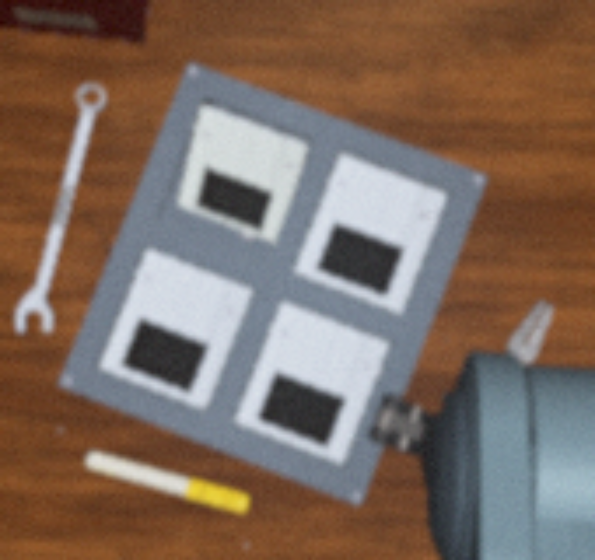

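View pics/sc2.png

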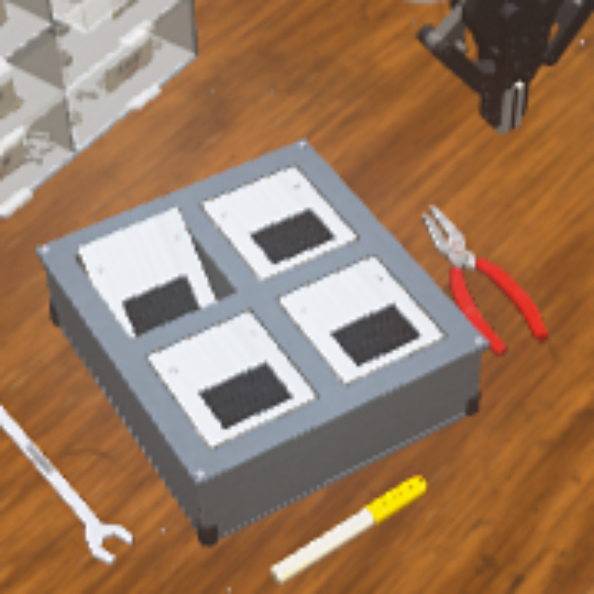

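Hatch 3 is open: in the scene crop its front end is sunk at about (215,295), with the dark interior showing beside it. The bystanders look unmoved. The angle script failed because it called `camera_info` once per pixel, so I'll redo it with a single call.

```bash
python3 - <<'E'
from h import *
c,s=np.cos(YAW),np.sin(YAW)
for n in("top","scene"):
  p,D=vision.read_camera(n)
  i=vision.camera_info(n);f=192/np.tan(np.radians(i['vfov']/2));M=i['camera_from_world'];R=M[:3,:3]
  v,u=np.mgrid[0:384,0:512]
  C=np.stack([(u-i['cx'])/f*D,-(v-i['cy'])/f*D,-D],-1).reshape(-1,3)
  W=(C-M[:3,3])@R
  w=W[:,:2]-np.array(H[3]);a=c*w[:,0]+s*w[:,1];b=-s*w[:,0]+c*w[:,1]
  g=(D.ravel()>0)&(abs(b)<.022)
  x=[];z=[]
  for lo in np.arange(-.03,.07,.01):
    k=g&(a>=lo)&(a<lo+.01)
    if k.any():
      print(n,round(lo+.005,3),round(np.median(W[k,2]),4),k.sum())
  k=g&(a>-.008)&(a<.04);k2=k&(W[:,2]<.08)
  sl=np.polyfit(a[k2],W[k2,2],1);print('angle',np.arctan(sl[0]))
  if n=="scene":
    a0=cv2.imread("pics/scene0.png");df=cv2.absdiff(a0,p).max(2)
    print('diff spanner',(df[205:275,130:192]>60).sum(),'marker',(df[240:280,225:285]>60).sum(),'pliers',(df[160:210,277:320]>60).sum())
print(manip.get_state()['force'],manip.get_state()['clock'])
E
```

```text
top -0.025 0.0753 33
top -0.015 0.0047 51
top -0.005 0.0099 84
top 0.005 0.0378 73
top 0.015 0.0486 82
top 0.025 0.0561 76
top 0.035 0.0658 81
top 0.045 0.0753 82
top 0.055 0.0849 85
top 0.065 0.0752 30
angle 0.8540203914931471
scene -0.025 0.0747 13
scene 0.005 0.041 65
scene 0.015 0.0484 111
scene 0.025 0.0568 97
scene 0.035 0.0662 99
scene 0.045 0.0758 110
scene 0.055 0.0841 80
scene 0.065 0.084 2
angle 0.7224094257698814
diff spanner 0 marker 0 pliers 0
[ 0.46941815 -0.08148061  0.6717211 ] 14.0
```

From the cover's height profile the slope is about 0.9, or 0.73 rad in both views. The 0.854 fit from the top view included floor pixels past the cover's front edge. Nothing touches the robot, and the bystander image regions are unchanged. I'll hand in.

```bash
python3 -c "
from bench import order
print(order.close_job())"
```

```text
the job is handed in; nothing more can be done
None
```

The unlatched cover was hatch 3 (back left). I pushed it to its stop and left it standing open, and handed the job in at about 14 s of the 42 s allowed.

- **Search:** I pressed hatch 2 and then hatch 4. Both were latched, giving only about 1.3 mm at 9–10 N. Hatch 3 dipped under about 1.5 N. I didn't press hatch 1, because the loose one was already found.
- **Opening:** Hatch 3 went down 34.8 mm, where the force rose to about 9 N at the stop. The highest force I read was 10.4 N, though readings come only at the end of each move.
- **Open angle:** Height profiles from both cameras after withdrawing put the cover at about 0.73 rad, above the 0.62 needed. The automatic fits disagreed: 0.72 from the scene view and 0.85 from the top view. The top fit took in box-floor pixels beyond the cover's front edge.
- **Bystanders and arm:** In the scene view, the areas around the spanner, pliers and marker showed no change from the start. The arm was clear of everything, with no contact force.

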